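# Scrub out the cast cups and turn them out of the mould

### The job

Two or three cast cement cups are still in their mould. Starting at the end of the mould with the carrying handle and going cup by cup to the other end, scrub the inside of each cup with the long brush while the mould holds it: down until you feel the bristles press on its floor, keep them gently pressed there for two seconds, up to the rim, then down for another two seconds on the floor. Stand the brush back in its steel holder, lift all the cups out of the mould and stand them upright, side by side, inside the low wooden tray, without knocking over the spray can, the paint tin or the jar.

Things in the scene. Friction and masses are not known exactly. Their poses are not given: they have to be found in the camera images.
- mould: fixed aluminium mould block, 94 x 236 x 40 mm (x, y, z), origin at the centre of its underside, with three round open cavities (55 mm wide at the mouth, 32 mm deep) in a row along its y axis, at y = +78, 0 and -78 mm. A dark bar handle sticks out 30 mm from its +y end, 22 mm above the table. Cups in it stand 40 mm proud of its top
- cavity1 (a point): centre of the floor of the cavity nearest the handle, 8 mm above the table
- cavity2 (a point): centre of the floor of the middle cavity
- cavity3 (a point): centre of the floor of the cavity farthest from the handle
- cup1: first cup from the mould's handle, in cavity1; may be absent. Plain grey cement planter cup, round, 72 mm tall, outside 50 mm across at the foot, 58 mm at the rim, wall 5 mm, 0.15 to 0.3 kg. Its inner floor lies 12 to 30 mm above its underside, different from cup to cup: to be felt. Origin at the centre of its underside, z up its axis
- cup2: second cup from the mould's handle, in cavity2; may be absent. Plain grey cement planter cup, round, 72 mm tall, outside 50 mm across at the foot, 58 mm at the rim, wall 5 mm, 0.15 to 0.3 kg. Its inner floor lies 12 to 30 mm above its underside, different from cup to cup: to be felt. Origin at the centre of its underside, z up its axis
- cup3: third cup from the mould's handle, in cavity3; may be absent. Plain grey cement planter cup, round, 72 mm tall, outside 50 mm across at the foot, 58 mm at the rim, wall 5 mm, 0.15 to 0.3 kg. Its inner floor lies 12 to 30 mm above its underside, different from cup to cup: to be felt. Origin at the centre of its underside, z up its axis
- brush: long brush standing upright in its holder, bristle head down, 200 mm long, 90 g. Origin at the free end of the (unpressed) bristle head, z along the handle: bristle head 0 to 60 mm (33 mm across, stiff core 22 mm), wire neck 60 to 85 mm, round wooden handle 16 mm across from 85 to 190 mm, end knob 22 mm across from 190 to 200 mm
- brush_tip (a point): centre of the flat free end of the bristle head; moves with the sprung head
- tuft (a joint): how far the springy bristle head is pushed in along the handle, m: 0 free, 0.012 at most; 0.5 N per mm
- holder: fixed brush holder: upright steel tube, 47 mm outside, 41 mm inside, 90 mm high, on a round dark foot 100 mm across; its inner floor is 8 mm above the table. Origin at the centre of its underside
- tray: loose low brown wooden tray, 260 x 136 mm outside (x, y), 5 mm walls 17 mm high, floor 5 mm thick, 0.9 kg. Origin at the centre of its underside, x along its length
- spray_can: bystander: spray can 62 mm across, 170 mm tall, beyond the mould; origin at its foot
- paint_tin: bystander: tin 100 mm across, 110 mm tall, beyond the mould; origin at its foot
- glue_jar: bystander: jar 72 mm across, 90 mm tall, beyond the mould; origin at its foot
Things that resemble listed ones, but are neither listed nor needed, are in the scene too. Leave any blue or pink look-alike of the cup1 alone.

How it is judged:
On the way, in this order (a step that is already met when the one before it is completed fails the run):
1. brush pressed on the inner floor of the first cup while it sits in its cavity (horizontal distance between brush_tip and cup1 below 0.02 m and z of brush_tip in the frame of cup1 below 0.019 m and contact force between brush and cup1 above 1 N and distance between cup1 and cavity1 below 0.012 m), for 1.5 s.
2. brush drawn up to the rim of the first cup (horizontal distance between brush_tip and cup1 below 0.03 m and z of brush_tip in the frame of cup1 above 0.058 m), for 0.02 s.
3. brush pressed on the inner floor of the first cup again (all of step 1), for 1.5 s.
4. brush pressed on the inner floor of the second cup while it sits in its cavity (horizontal distance between brush_tip and cup2 below 0.02 m and z of brush_tip in the frame of cup2 below 0.033 m and contact force between brush and cup2 above 1 N and distance between cup2 and cavity2 below 0.012 m), for 1.5 s.
5. brush drawn up to the rim of the second cup (horizontal distance between brush_tip and cup2 below 0.03 m and z of brush_tip in the frame of cup2 above 0.058 m), for 0.02 s.
6. brush pressed on the inner floor of the second cup again (all of step 4), for 1.5 s.
7. brush pressed on the inner floor of the third cup while it sits in its cavity (horizontal distance between brush_tip and cup3 below 0.02 m and z of brush_tip in the frame of cup3 below 0.025 m and contact force between brush and cup3 above 1 N and distance between cup3 and cavity3 below 0.012 m), for 1.5 s.
8. brush drawn up to the rim of the third cup (horizontal distance between brush_tip and cup3 below 0.03 m and z of brush_tip in the frame of cup3 above 0.058 m), for 0.02 s.
9. brush pressed on the inner floor of the third cup again (all of step 7), for 1.5 s.
At the end, for the whole second after the job is handed in: Every cup present stands upright (within 0.12 rad), at rest and released on the floor of the tray, wholly inside its walls; the brush is back in the holder, its tip within 25 mm of the holder's axis and down on the holder's floor, the handle up within 0.3 rad (x of cup1 in the frame of tray between -0.108 and 0.108 m and y of cup1 in the frame of tray between -0.046 and 0.046 m and z of each of cup1, cup2, cup3 in the frame of tray below 0.012 m and angle between each of cup1, cup2, cup3's own z axis and vertical below 0.12 rad and linear speed of each of cup1, cup2, cup3, brush below 0.03 m/s and x of cup2 in the frame of tray between -0.108 and 0.108 m and y of cup2 in the frame of tray between -0.046 and 0.046 m and x of cup3 in the frame of tray between -0.108 and 0.108 m and y of cup3 in the frame of tray between -0.046 and 0.046 m and horizontal distance between brush_tip and holder below 0.025 m and z of brush_tip in the frame of holder below 0.02 m and angle between brush's own z axis and vertical below 0.3 rad); the robot touches nothing.
It fails at once if the brush is rammed into a cup with more than 40 N (contact force between brush and cup1 above 40 N or contact force between brush and cup2 above 40 N or contact force between brush and cup3 above 40 N).
It fails at once if the spray can, paint tin or jar is knocked over (angle between any of spray_can, paint_tin, glue_jar's own z axis and vertical above 0.6 rad).
Of cup1, cup2, cup3 only 2 to 3 are there at a start; the rules pass over those that are not, and their reading is None.
At some moment in a run one of tray may be knocked a few centimetres aside while the robot is not near it.
Once in a run the grip may slacken for a moment while it holds something.
It also fails if it takes over 210 s, if anything falls off the work surface, if the arm or the gripper's body presses on something with over 40 N, if the wrist force passes 120 N, or if a joint passes its speed limit or range.

### The arm

A 7-joint arm with a two-finger parallel gripper is mounted at the origin on the work surface. World frame = base frame: x ahead of the robot, y to its left, z up, the work surface at z = 0. Lengths are in m, angles in rad, forces in N, time in s.
With the tool pointing down it reaches from about 0.425 to 0.925 m from the base axis. Payload 6.8 kg.
Tool frame: the origin (TCP) lies on the centre line of the jaws, within the pads' length; the fingertips stand bot.finger_overhang ahead of it and the grasp point (between the pads) lies 3 mm ahead of it (bot.finger_overhang is the distance from the TCP to the fingertips, in m); z points along the fingers, y is the direction in which the jaws open and shut (so a half turn about z gives the same grasp; the last joint's range is limited). The gripper opens to 85 mm and grips with 20 to 120 N. Pads are 22 mm wide; open, the fingers measure 114 mm over their backs; the gripper's body (76 mm by 85 mm) begins 54 mm behind the grasp point. The pads swing forward as they close: fully open they stand 13 mm farther back than shut.
Start: joints at [1.199, 0.477, 0.022, 1.555, -0.011, 1.109, -0.083], TCP at [0.176, -0.652, 0.216] pointing down, gripper open.
Joint ranges: [-2.96, 2.96], [-0.34, 2.1], [-1.41, 1.46], [0.24, 2.44], [-1.37, 4.51], [0.17, 1.92], [-2.96, 2.96]. Speed limits (rad/s): [2.39, 2.39, 3.14, 3.14, 3.14, 3.14, 3.14].

### API

Orientations are given as a unit quaternion [w, x, y, z].
In Python, from station import bot gives the robot as it stands.
- The arm moves only by the tool drive_tool, never from a script. Its argument "increments" is text: rows parted by semicolons, each of 4 numbers parted by spaces: the shift along the world's x, y, z in m, then the turn about the world's z in rad. In form: tx ty tz spin; .... A call has 1 to 12 rows; each row shifts and turns the commanded pose from where the row before left it; what a row does not reach is not made up. A row lasts 1/12 s, in which the tool goes at most 41.7 mm and 7.16 degrees, less where a joint would pass 70% of its speed; a pose out of reach is approached as far as the arm can. A call is refused whole if a number of a shift passes 0.0417 or a number of a turn 0.125, either way. A call with a gripper value outside its range is refused whole. "grip" is the opening, from 0 (shut) to 1 (fully open), set as the call begins (left out, the last holds). The fingers move at their own pace and stop on an object; "squeeze" is the grip in N (left out, the last holds). Time passes only in rows, so rows that do not move let the fingers close. It gives the time, the measured TCP pose, the force and the opening at its end, in the units of the state.
- bot.get_obs(): the state, without advancing time (a new reading comes with each control period).
- bot.read_camera(name): name is "scene" or "top" or "wrist"; returns the picture (480x640x3 uint8, red, green, blue); there is no depth.
- bot.calibration(name): a dict with "fx", "fy", "cx", "cy" (pixels), "distortion" ([k1, k2, p1, p2, k3] as OpenCV has them; the pictures are not rectified), "camera_from_world" (4x4, takes a point from world to camera coordinates). Camera axes: x right, y down, z forward; pixel columns grow to the right and rows downward; lengths in m; the calibration is good to about 2 mm. A picture is of the moment at which its call begins: read the wrist's pose just before it. calibration takes no time and is no camera call; for the wrist camera it gives the pose at the moment of the call.
- bot.hand_in(): hands the job in, once; it reports no verdict.
The state is a dict: "t": time; "q": joint angles; "joint_vel": joint speeds; "joint_torque": joint torques, N m; "eef_pos": TCP position; "tool_rot": TCP orientation; "contact_force": force on the tool from outside, world axes, zero at the start; "torque": the same for the moment, N m; "gripper_width": opening from 0.0 (shut) to 1.0 (fully open).
Only numpy, scipy, OpenCV 4.12 (cv2) and the standard library are available. Lean on these libraries where they do the work, as an engineer would, in place of code of your own. Each camera call takes 0.05 s, during which the arm holds its last target.

## Working session

There is one attempt and no reset: what is moved stays moved. The work goes in short steps, Python scripts to look and compute and a tool call to move; the robot and the scene stay as the last step left them, time stands still between calls to the robot, and variables do not carry over. Pictures are saved under pics/ and viewed, and the job is handed in when it is done.

Besides the shell and the picture viewer there is one more tool, called after "Emit:" by a JSON object that holds its "name" and its "arguments", one argument or row to a line. drive_tool: Moves the arm, as the interface text tells. Its arguments: {"type":"object","properties":{"increments":{"type":"string"},"grip":{"type":"number"},"squeeze":{"type":"number"}},"required":["increments"]}

```bash
ls; mkdir -p pics; cat > h.py <<'E'
import numpy as np, cv2
from station import bot
def snap(n,fn):
    c=bot.calibration(n); im=bot.read_camera(n)
    cv2.imwrite('pics/'+fn,cv2.cvtColor(np.asarray(im),cv2.COLOR_RGB2BGR)); np.save('pics/'+fn+'.npy',im)
    return im,c
def ray(c,uv):
    K=np.array([[c['fx'],0,c['cx']],[0,c['fy'],c['cy']],[0,0,1.]])
    p=cv2.undistortPoints(np.array([[uv]],float),K,np.array(c['distortion'],float))[0,0]
    T=np.array(c['camera_from_world']);R=T[:3,:3];t=T[:3,3]
    o=-R.T@t; d=R.T@np.array([p[0],p[1],1.]); return o,d
def onz(c,uv,z):
    o,d=ray(c,uv); return o+d*(z-o[2])/d[2]
def proj(c,P):
    K=np.array([[c['fx'],0,c['cx']],[0,c['fy'],c['cy']],[0,0,1.]])
    T=np.array(c['camera_from_world'])
    return cv2.projectPoints(np.array(P,float).reshape(-1,3),cv2.Rodrigues(T[:3,:3])[0],T[:3,3],K,np.array(c['distortion'],float))[0].reshape(-1,2)
E
python3 - <<'E'
from h import *
for n in ['scene','top','wrist']:
    im,c=snap(n,n+'0.png'); print(n,c['fx'],c['distortion'],ray(c,(320,240)))
print(bot.get_obs(),bot.finger_overhang)
E
```

```text
pics
scene 550.2950581516541 [-0.0802368  0.         0.         0.         0.       ] (array([ 1.12922408, -0.45554196,  0.78499965]), array([-0.52333429,  0.45756474, -0.71908672]))
top 517.6020142605639 [0.02310654 0.         0.         0.         0.        ] (array([ 0.45974932, -0.01552044,  1.15938212]), array([ 0.09578718,  0.02227648, -0.99515631]))
wrist 341.5697428287621 [-0.03386794  0.          0.          0.          0.        ] (array([ 0.24459461, -0.63168846,  0.37398679]), array([-0.25429855, -0.07748238, -0.96421612]))
{'t': 0.15, 'q': array([ 1.19892148,  0.47762832,  0.02235567,  1.55619886, -0.01150107,
        1.10931562, -0.08310977]), 'joint_vel': array([ 0.00173475, -0.00186942,  0.00190093, -0.00440546,  0.00088769,
       -0.00033239, -0.0005337 ]), 'joint_torque': array([ 2.64227972e-03, -5.96925116e+01,  1.61015879e+00, -2.81490129e+01,
        1.26305904e-02,  6.58480567e-03, -1.90685057e-05]), 'eef_pos': array([ 0.17585488, -0.65119915,  0.21544788]), 'tool_rot': array([-6.96131588e-04,  9.91315215e-01,  1.31505278e-01, -1.44336534e-04]), 'contact_force': array([ 0.72949648,  0.09857807, -0.06509839]), 'torque': array([ 0.01849172, -0.03756615,  0.00463852]), 'gripper_width': 0.9992329228308384} 0.022
```

View pics/scene0.png

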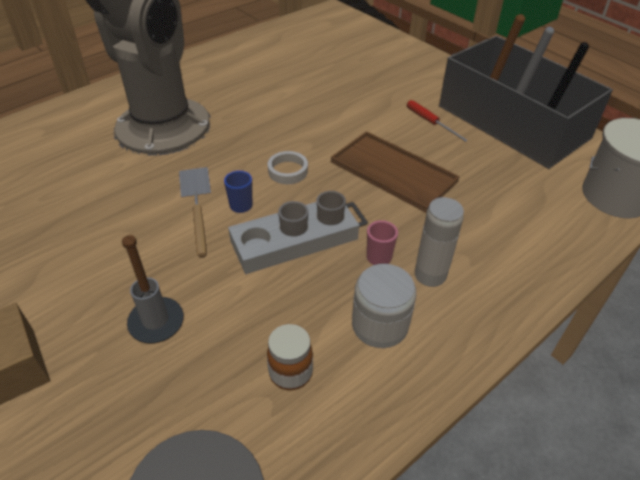

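View pics/top0.png

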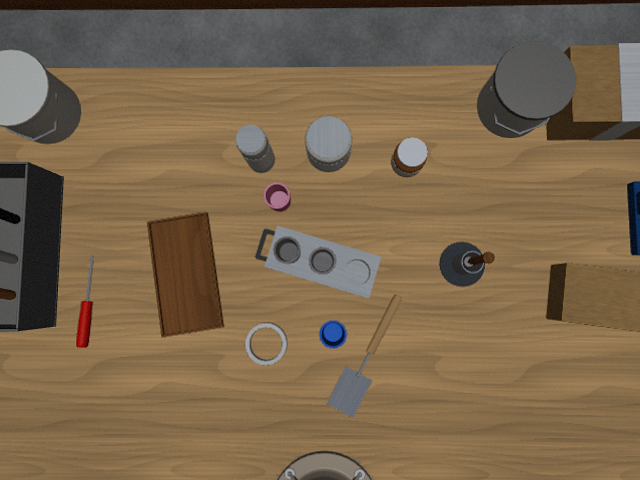

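Top view: the mould is at (322,262) with its handle at its left end (263,246). The cups are at (288,250) and (322,261), and the cavity at (357,271) looks empty. The tray is at (186,274), and the holder at (463,263) with the brush knob at (489,257). Next I check the wrist view and enlarge the mould.

```bash
python3 - <<'E'
import cv2,numpy as np
a=cv2.imread('pics/top0.png');b=cv2.imread('pics/scene0.png')
x=cv2.resize(a[220:310,245:395],(600,360),interpolation=2);y=cv2.resize(b[170:290,220:420],(600,360)); 
z=cv2.resize(a[230:300,430:520],(386,300)); 
cv2.imwrite('pics/c1.png',x);cv2.imwrite('pics/c2.png',np.hstack([z,cv2.resize(b[220:350,110:220],(254,300))]))
w=cv2.imread('pics/wrist0.png'); cv2.imwrite('pics/w0.png',w)
E
```

```text
(no output)
```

View pics/c1.png

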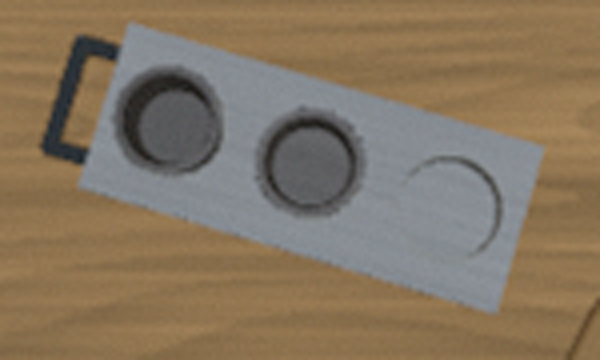

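View pics/c2.png

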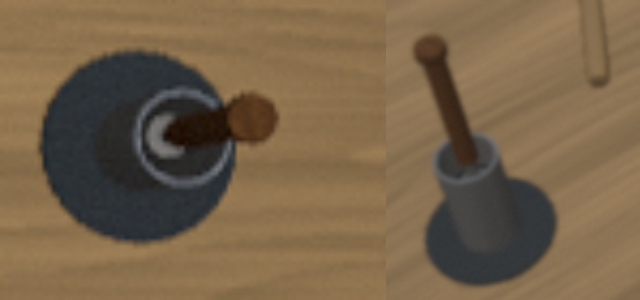

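View pics/wrist0.png

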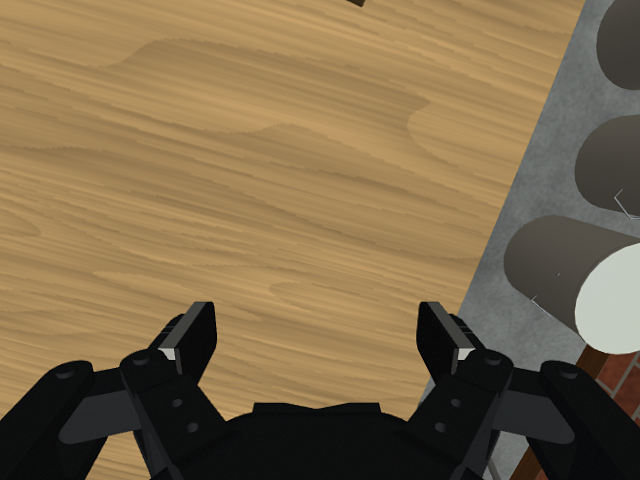

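Wrist view: empty table, gripper open. Crop: cups in the cavity nearest the handle and in the middle one, third cavity empty. The brush stands tilted in its holder.

```bash
python3 - <<'E'
from h import *
ct=bot.calibration('top');cs=bot.calibration('scene')
im=cv2.imread('pics/top0.png'); hsv=cv2.cvtColor(im,cv2.COLOR_BGR2HSV)
# mould
m=cv2.inRange(im,(110,100,95),(200,200,200)); w=np.zeros_like(m); w[222:305,255:390]=255; m&=w
m=cv2.morphologyEx(m,cv2.MORPH_CLOSE,np.ones((3,3)))
cs_,_=cv2.findContours(m,0,2); k=max(cs_,key=cv2.contourArea); r=cv2.minAreaRect(cv2.convexHull(k)); box=cv2.boxPoints(r)
print('mould px',r); P=np.array([onz(ct,b,0.04) for b in box]); print(P.round(4), P.mean(0).round(4))
print('edges',np.linalg.norm(np.diff(P,axis=0),axis=1))
e=P[1]-P[0] if np.linalg.norm(P[1]-P[0])>np.linalg.norm(P[2]-P[1]) else P[2]-P[1]
print('axis ang',np.degrees(np.arctan2(e[1],e[0])))
# tray
m=cv2.inRange(hsv,(3,60,20),(14,255,130)); w=np.zeros_like(m); w[195:350,135:235]=255; m&=w
m=cv2.morphologyEx(m,cv2.MORPH_OPEN,np.ones((3,3)));cs_,_=cv2.findContours(m,0,2);k=max(cs_,key=cv2.contourArea);r=cv2.minAreaRect(k);box=cv2.boxPoints(r)
P=np.array([onz(ct,b,0.015) for b in box]);print('tray',r,P.round(4),P.mean(0).round(4),np.linalg.norm(np.diff(P,axis=0),axis=1))
# cups rims z=.08 (crop px ->)
for n,uv in dict(c1=(245+168/4,220+120/4),c2=(245+311/4,220+162/4)).items(): print(n,onz(ct,uv,0.08))
print('cav3',onz(ct,(245+450/4,220+208/4),.04))
print('tube rim',onz(ct,(430+184/386*90,230+137/300*70),.09),'foot',onz(ct,(430+138/386*90,230+146/300*70),.004))
a=(430+254/386*90,230+116/300*70); b=(110+(431-386)/254*110,220+48/300*130)
o1,d1=ray(ct,a);o2,d2=ray(cs,b)
s=np.linalg.lstsq(np.c_[d1,-d2],o2-o1,rcond=None)[0]; print('knob',o1+d1*s[0],o2+d2*s[1])
b=(110+(467-386)/254*110,220+158/300*130); print('tube scene',onz(cs,b,.09))
for n,z,uvt in [('can',.17,(252,140)),('tin',.11,(328,137)),('jar',.09,(412,150))]: print(n,onz(ct,uvt,z))
E
```

```text
mould px ((322.3638000488281, 261.45965576171875), (109.69361114501953, 44.0692024230957), 16.50436019897461)
[[ 0.5087  0.1319  0.04  ]
 [ 0.601   0.1056  0.04  ]
 [ 0.5329 -0.1228  0.04  ]
 [ 0.4422 -0.0951  0.04  ]] [0.5212 0.0049 0.04  ]
edges [0.09589151 0.23829658 0.09484658]
axis ang -106.59007035296517
tray ((184.11610412597656, 274.40869140625), (116.24972534179688, 61.95344543457031), 81.57302856445312) [[0.6118 0.4027 0.015 ]
 [0.6322 0.2654 0.015 ]
 [0.3776 0.2218 0.015 ]
 [0.3577 0.356  0.015 ]] [0.4948 0.3115 0.015 ] [0.1388174  0.25835318 0.13567736]
c1 [0.54262019 0.07773874 0.08      ]
c2 [0.52066061 0.00282056 0.08      ]
cav3 [ 0.49816802 -0.071455    0.04      ]
tube rim [ 0.51739067 -0.30499286  0.09      ] foot [ 0.5173429  -0.30464814  0.004     ]
knob [ 0.52051405 -0.30514256  0.19993996] [ 0.52236011 -0.30154979  0.19897234]
tube scene [ 0.52449532 -0.30343698  0.09      ]
can [0.7521106  0.14043596 0.17      ]
tin [ 0.77549121 -0.00823361  0.11      ]
jar [ 0.75250989 -0.18447716  0.09      ]
```

Emit:
{"name": "drive_tool", "arguments": {
  "increments": "0.028 0.028 0.006 0.085;0.028 0.028 0.006 0.085;0.029 0.029 0.006 0.085;0.029 0.029 0.006 0.085;0.029 0.029 0.006 0.085;0.029 0.029 0.006 0.085;0.029 0.029 0.006 0.085;0.029 0.029 0.005 0.085;0.029 0.029 0.004 0.085;0.029 0.029 0.004 0.085;0.028 0.029 0 0.085;0.028 0.03 0 0.083",
  "grip": 1,
  "squeeze": 60
}}

```text
t: 1.15
eef_pos: [0.5211, -0.3033, 0.2715]
tool_rot: [0.0, 0.8, 0.599, 0.0]
contact_force: [0.6, -0.9, -0.6]
gripper_width: 1.001
```

Emit:
{"name": "drive_tool", "arguments": {
  "increments": "0 0 0 0;0 0 0 0"
}}

```text
t: 1.32
eef_pos: [0.5219, -0.3014, 0.2709]
tool_rot: [-0.0, 0.8, 0.6, 0.001]
contact_force: [-1.1, -0.2, -0.1]
gripper_width: 0.997
```

```bash
python3 - <<'E'
from h import *
im,c=snap('wrist','wr1.png'); np.save('pics/wr1c.npy',c,allow_pickle=True); print(bot.get_obs()['eef_pos'],bot.get_obs()['contact_force'])
E
```

```text
[ 0.52023428 -0.30390807  0.2707985 ] [-0.69229855 -0.85709119  0.24982612]
```

View pics/wr1.png

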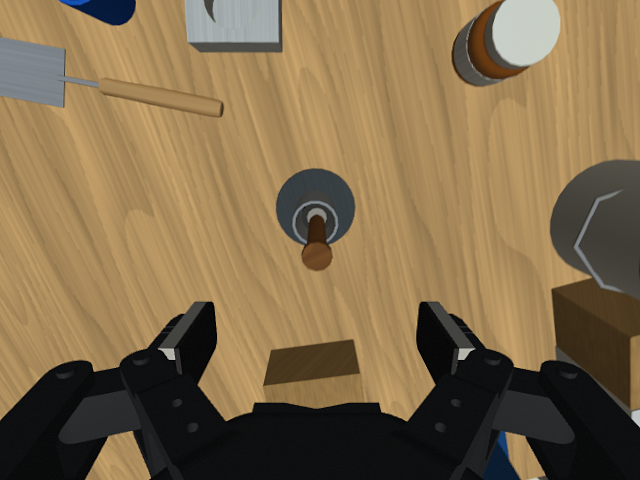

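Wrist view: knob top at (317,256), tube rim centred at (315,222), so the brush is between the jaws.

```bash
python3 - <<'E'
from h import *
c=bot.calibration('wrist')
print('knob',onz(c,(317,257),.208),'rim',onz(c,(315.5,221),.09),'foot',onz(c,(315.5,207),.004))
print(proj(c,[[.5205,-.3045,.208]]))
for i in range(4): print(bot.get_obs()['eef_pos'])
E
```

```text
knob [ 0.51995359 -0.30435861  0.208     ] rim [ 0.5183349  -0.30416026  0.09      ] foot [ 0.51778463 -0.30451405  0.004     ]
[[317.82720199 256.97316089]]
[ 0.52023428 -0.30390807  0.2707985 ]
[ 0.52023428 -0.30390807  0.2707985 ]
[ 0.52023428 -0.30390807  0.2707985 ]
[ 0.52023428 -0.30390807  0.2707985 ]
```

Emit:
{"name": "drive_tool", "arguments": {
  "increments": "0 0 -0.02 0;0 0 -0.03 0;0 0 -0.03 0;0 0 -0.02 0;0 0 0 0;0 0 0 0"
}}

```text
t: 1.87
eef_pos: [0.5183, -0.306, 0.1705]
tool_rot: [-0.001, 0.802, 0.597, -0.001]
contact_force: [-0.2, 0.6, -0.2]
gripper_width: 0.997
```

Emit:
{"name": "drive_tool", "arguments": {
  "increments": "0 0 0 0;0 0 0 0;0 0 0 0;0 0 0 0;0 0 0 0;0 0 0 0;0 0 0 0;0 0 0 0",
  "grip": 0,
  "squeeze": 60
}}

```text
t: 2.53
eef_pos: [0.5203, -0.3047, 0.1714]
tool_rot: [0.0, 0.802, 0.598, 0.0]
contact_force: [-0.1, -0.2, 0.4]
gripper_width: 0.225
```

Emit:
{"name": "drive_tool", "arguments": {
  "increments": "0 0 0 0;0 0 0 0;0 0 0 0;0 0 0 0"
}}

```text
t: 2.87
eef_pos: [0.5201, -0.3047, 0.1712]
tool_rot: [0.0, 0.802, 0.598, 0.0]
contact_force: [0.3, -1.4, 0.9]
gripper_width: 0.222
```

```bash
python3 - <<'E'
from h import *
im,c=snap('wrist','wr2.png')
E
```

```text
(no output)
```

View pics/wr2.png

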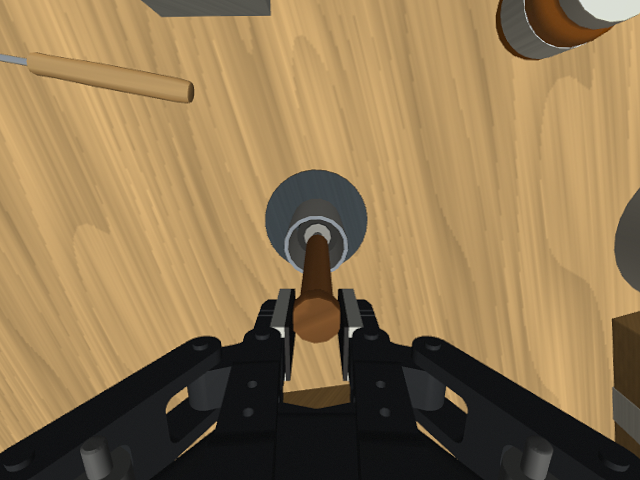

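The handle is gripped just below the knob at (317,318). Lifting.

Emit:
{"name": "drive_tool", "arguments": {
  "increments": "0 0 0.01 0;0 0 0.02 0;0 0 0.025 0;0 0 0.025 0;0 0 0.025 0;0 0 0.02 0;0 0 0 0;0 0 0 0;0 0 0 0"
}}

```text
t: 3.67
eef_pos: [0.5193, -0.3044, 0.2955]
tool_rot: [-0.001, 0.802, 0.598, -0.0]
contact_force: [-0.6, 0.4, -1.0]
gripper_width: 0.223
```

```bash
python3 - <<'E'
from h import *
im,c=snap('scene','s3.png');im2,c2=snap('wrist','w3.png')
x0,y0=60,130
cv2.imwrite('pics/s3c.png',cv2.cvtColor(np.hstack([cv2.resize(im[y0:y0+220,x0:x0+160],(400,550)),cv2.resize(im2[180:400,240:400],(400,550))]),4))
E
```

```text
(no output)
```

View pics/s3c.png

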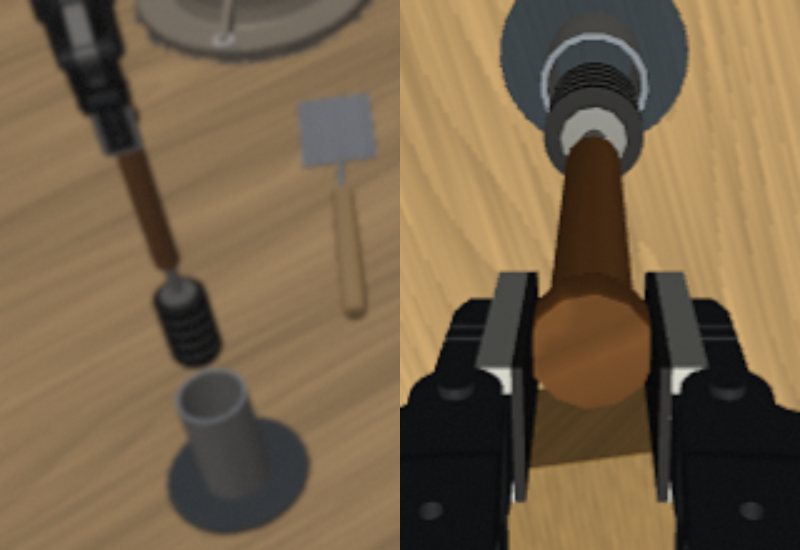

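```bash
python3 - <<'E'
from h import *
cs=bot.calibration('scene');cw=bot.calibration('wrist')
P=[[.5195,-.304,.133],[.5195,-.304,.193]]
p=proj(cs,P);q=proj(cw,P); print((p-[60,130])*2.5,(q-[240,180])*2.5+[400,0])
print(onz(cs,(60+194/2.5,130+350/2.5),.133),onz(cs,(60+177/2.5,130+291/2.5),.193), onz(cw,(240+193/2.5,180+128/2.5),.193))
E
```

```text
[[193.13790027 348.85988989]
 [170.23003166 283.16438757]] [[594.55223004 110.07118241]
 [594.48036638 151.49709138]]
[ 0.52071342 -0.30402685  0.133     ] [ 0.52803251 -0.30384744  0.193     ] [ 0.52122974 -0.29653852  0.193     ]
```

Emit:
{"name": "drive_tool", "arguments": {
  "increments": "0.002 0.02 0 0;0.002 0.035 0 0;0.002 0.038 0 0;0.002 0.038 0 0;0.002 0.038 0 0;0.002 0.038 0 0;0.002 0.038 0 0;0.002 0.038 0 0;0.002 0.038 0 0;0.002 0.035 0 0;0.002 0.02 0 0;0.001 0.0065 0 0"
}}

```text
t: 4.77
eef_pos: [0.5419, 0.0828, 0.2954]
tool_rot: [-0.001, 0.8, 0.601, -0.0]
contact_force: [-0.0, 0.8, -1.1]
gripper_width: 0.226
```

Emit:
{"name": "drive_tool", "arguments": {
  "increments": "0 0 0 0;0 0 0 0;0 0 0 0;0 0 0 0"
}}

```text
t: 5.1
eef_pos: [0.5431, 0.0757, 0.2958]
tool_rot: [0.0, 0.802, 0.597, -0.0]
contact_force: [0.9, 0.0, -1.5]
gripper_width: 0.222
```

```bash
python3 - <<'E'
from h import *
im,c=snap('wrist','w4.png'); im2,c2=snap('scene','s4.png')
cv2.imwrite('pics/s4c.png',cv2.cvtColor(np.hstack([cv2.resize(im2[60:280,250:410],(400,550)),cv2.resize(im[180:400,240:400],(400,550))]),4))
print(proj(c2,[[.543,.0785,.08],[.543,.0785,.133]])-[250,60])
E
```

```text
[[ 79.14350006 138.49507036]
 [ 79.82760669 117.06215055]]
```

View pics/s4c.png

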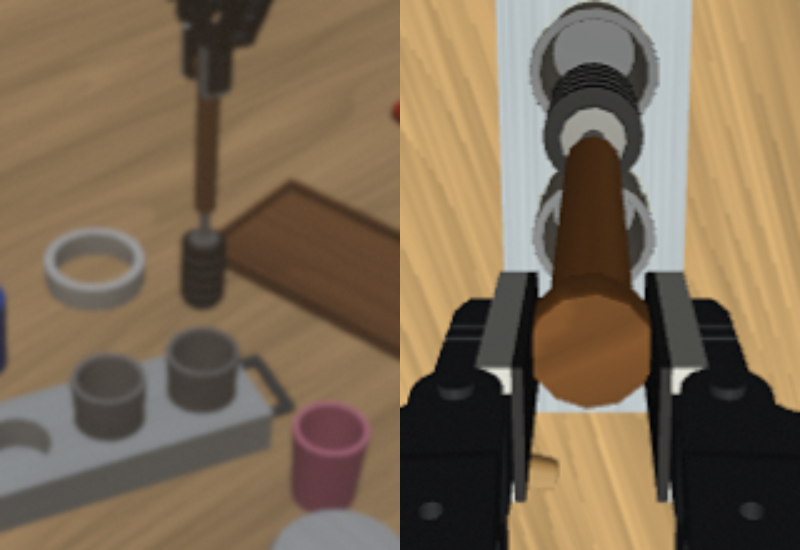

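View pics/w4.png

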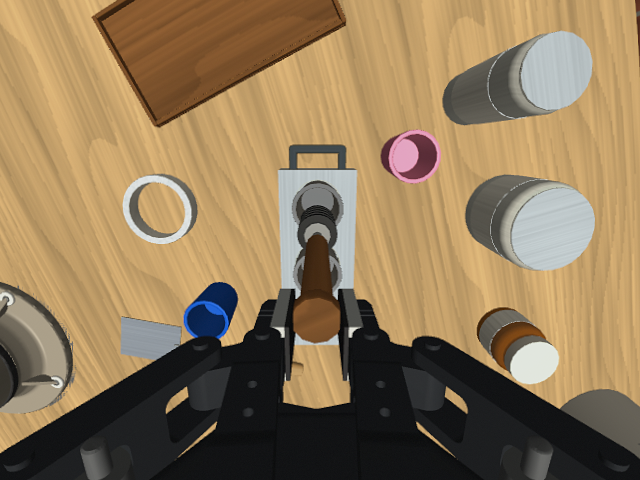

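```bash
python3 - <<'E'
from h import *
cs=bot.calibration('scene');cw=bot.calibration('wrist')
f=lambda u,v:(250+u/2.5,60+v/2.5)
g=lambda u,v:(240+(u-400)/2.5,180+v/2.5)
print('rim1 scene',onz(cs,f(203,351),.08),'rim2',onz(cs,f(109,377),.08),'tip',onz(cs,f(203,292),.133))
print('wrist rim1 (centre)',onz(cw,g(594,68),.08),'wrist mould edges',[onz(cw,p,.04) for p in [(278,169),(354.5,169)]], 'rim2',onz(cw,g(594,228),.08))
E
```

```text
rim1 scene [0.54963748 0.07793249 0.08      ] rim2 [0.52644475 0.00442983 0.08      ] tip [0.54405115 0.08095914 0.133     ]
wrist rim1 (centre) [0.54570996 0.08295523 0.08      ] wrist mould edges [array([0.51183759, 0.13383645, 0.04      ]), array([0.598989  , 0.10763213, 0.04      ])] rim2 [0.52406202 0.01068668 0.08      ]
```

Emit:
{"name": "drive_tool", "arguments": {
  "increments": "0.001 0.001 -0.015 0;0 0 -0.02 0;0 0 -0.02 0;0 0 -0.015 0;0 0 -0.01 0;0 0 -0.01 0;0 0 -0.01 0;0 0 -0.004 0;0 0 0 0;0 0 0 0;0 0 0 0"
}}

```text
t: 6.12
eef_pos: [0.5445, 0.0791, 0.1929]
tool_rot: [0.0, 0.802, 0.598, 0.001]
contact_force: [-0.9, 0.1, -1.7]
gripper_width: 0.226
```

```bash
cat > f.py <<'E'
from h import *
F=[]
for i in range(5):
    o=bot.get_obs();F.append(np.r_[o['contact_force'],o['eef_pos']]); bot.read_camera('scene')
F=np.array(F);print(F[:,2].round(2),F.mean(0).round(4),o['t'],o['gripper_width'])
E
python3 f.py
```

```text
[-1.66 -0.24 -1.1  -1.96 -0.05] [-0.1845 -0.3233 -1.0004  0.5445  0.079   0.1929] 6.3167 0.22761650409955939
```

Emit:
{"name": "drive_tool", "arguments": {
  "increments": "0 0 -0.002 0;0 0 -0.002 0;0 0 -0.002 0;0 0 -0.002 0;0 0 0 0;0 0 0 0"
}}

```text
t: 6.87
eef_pos: [0.5442, 0.0789, 0.1843]
tool_rot: [0.0, 0.802, 0.598, 0.0]
contact_force: [-0.5, -0.1, 1.3]
gripper_width: 0.226
```

```bash
python3 f.py
```

```text
[1.34 2.37 2.59 2.76 1.14] [-0.3505  0.0763  2.0398  0.5442  0.0789  0.1844] 7.0667 0.2289462921863078
```

Emit:
{"name": "drive_tool", "arguments": {
  "increments": "0 0 -0.0015 0;0 0 0 0;0 0 0 0;0 0 0 0;0 0 0 0;0 0 0 0;0 0 0 0;0 0 0 0;0 0 0 0;0 0 0 0;0 0 0 0;0 0 0 0"
}}

```text
t: 8.12
eef_pos: [0.5441, 0.0789, 0.1827]
tool_rot: [0.0, 0.802, 0.598, 0.0]
contact_force: [0.8, -0.8, 3.3]
gripper_width: 0.231
```

```bash
python3 f.py
```

```text
[3.26 3.48 2.41 2.67 2.65] [ 0.9402 -0.2782  2.8906  0.544   0.0788  0.1827] 8.3167 0.22346059805289437
```

Emit:
{"name": "drive_tool", "arguments": {
  "increments": "0 0 0 0;0 0 0 0;0 0 0 0;0 0 0 0;0 0 0 0;0 0 0 0;0 0 0 0;0 0 0 0;0 0 0 0;0 0 0 0;0 0 0 0;0 0 0 0"
}}

```text
t: 9.37
eef_pos: [0.544, 0.0788, 0.1827]
tool_rot: [0.0, 0.802, 0.598, 0.0]
contact_force: [0.3, 0.1, 2.6]
gripper_width: 0.226
```

```bash
python3 f.py
```

```text
[2.63 3.55 3.78 2.35 2.41] [ 0.5335 -0.1419  2.9434  0.544   0.0788  0.1827] 9.5667 0.22587099975636932
```

Emit:
{"name": "drive_tool", "arguments": {
  "increments": "0 0 0.015 0;0 0 0.02 0;0 0 0.015 0;0 0 0.005 0;0 0 0 0;0 0 0 0;0 0 -0.015 0;0 0 -0.015 0;0 0 -0.015 0;0 0 -0.006 0;0 0 -0.002 0;0 0 -0.002 0"
}}

```text
t: 10.62
eef_pos: [0.5439, 0.079, 0.1825]
tool_rot: [-0.0, 0.802, 0.598, -0.0]
contact_force: [-0.0, 0.3, 4.8]
gripper_width: 0.225
```

Emit:
{"name": "drive_tool", "arguments": {
  "increments": "0 0 0 0;0 0 0 0;0 0 0 0;0 0 0 0;0 0 0 0;0 0 0 0;0 0 0 0;0 0 0 0;0 0 0 0;0 0 0 0;0 0 0 0;0 0 0 0"
}}

```text
t: 11.62
eef_pos: [0.5441, 0.0788, 0.1827]
tool_rot: [0.0, 0.802, 0.598, 0.0]
contact_force: [-1.1, 0.3, 2.9]
gripper_width: 0.224
```

```bash
python3 f.py
```

```text
[2.94 2.51 2.39 3.39 2.7 ] [-0.3101 -0.0842  2.788   0.5441  0.0788  0.1827] 11.8167 0.2271140795259686
```

Emit:
{"name": "drive_tool", "arguments": {
  "increments": "0 0 0 0;0 0 0 0;0 0 0 0;0 0 0 0;0 0 0 0;0 0 0 0;0 0 0 0;0 0 0 0;0 0 0 0;0 0 0 0;0 0 0 0;0 0 0 0"
}}

```text
t: 12.87
eef_pos: [0.544, 0.0788, 0.1827]
tool_rot: [0.0, 0.802, 0.598, 0.0]
contact_force: [-0.7, -0.1, 2.7]
gripper_width: 0.222
```

```bash
python3 f.py
```

```text
[2.67 3.33 2.76 2.64 2.89] [-0.5505 -0.2738  2.8577  0.544   0.0788  0.1827] 13.0667 0.22431021369485524
```

Emit:
{"name": "drive_tool", "arguments": {
  "increments": "0 0 0.015 0;0 0 0.025 0;0 0 0.03 0;0 0 0.023 0;-0.004 -0.015 0 0;-0.008 -0.025 0 0;-0.008 -0.025 0 0;-0.002 -0.0095 0 0;0 0 0 0;0 0 0 0;0 0 0 0"
}}

```text
t: 14.03
eef_pos: [0.5222, 0.0059, 0.2756]
tool_rot: [-0.0, 0.801, 0.599, 0.0]
contact_force: [0.4, 1.3, -0.8]
gripper_width: 0.223
```

```bash
python3 - <<'E'
from h import *
im,c=snap('wrist','w5.png'); im2,c2=snap('scene','s5.png')
cv2.imwrite('pics/s5c.png',cv2.cvtColor(np.hstack([cv2.resize(im2[60:280,220:380],(400,550)),cv2.resize(im[120:340,240:400],(400,550))]),4))
print(bot.get_obs()['eef_pos'])
E
```

```text
[0.52220839 0.00603219 0.27561522]
```

View pics/s5c.png

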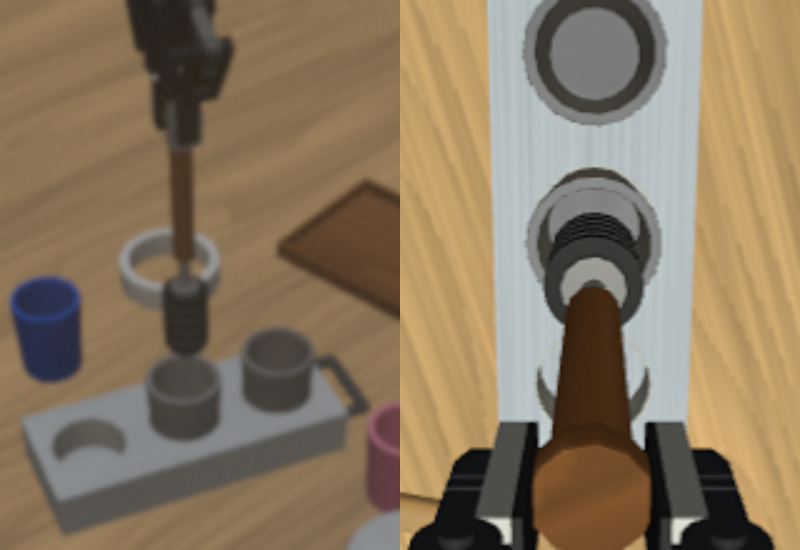

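The brush is centred over the second cup, rim at (184,380) in the crop. Cup 1 is undisturbed. Descending.

Emit:
{"name": "drive_tool", "arguments": {
  "increments": "0 0 -0.015 0;0 0 -0.015 0;0 0 -0.015 0;0 0 -0.015 0;0 0 -0.006 0;0 0 0 0;0 0 0 0"
}}

```text
t: 14.72
eef_pos: [0.5222, 0.005, 0.21]
tool_rot: [-0.0, 0.801, 0.598, 0.0]
contact_force: [-0.1, -0.0, -2.1]
gripper_width: 0.225
```

```bash
python3 f.py
```

```text
[-2.1  -0.15 -1.59 -0.96 -0.28] [-0.0095  0.0205 -1.0158  0.5226  0.0048  0.2105] 14.9167 0.22618729564596374
```

Emit:
{"name": "drive_tool", "arguments": {
  "increments": "0 0 -0.002 0;0 0 -0.002 0;0 0 -0.002 0;0 0 -0.002 0;0 0 0 0;0 0 0 0"
}}

```text
t: 15.47
eef_pos: [0.5221, 0.0043, 0.2017]
tool_rot: [-0.0, 0.802, 0.598, 0.0]
contact_force: [-0.1, -0.0, -0.1]
gripper_width: 0.22
```

```bash
python3 f.py
```

```text
[-0.06  1.52  0.34  0.46 -0.05] [-0.2857  0.0901  0.4432  0.5221  0.0044  0.2018] 15.6667 0.22585238884592004
```

Emit:
{"name": "drive_tool", "arguments": {
  "increments": "0 0 -0.002 0;0 0 -0.0025 0;0 0 0 0;0 0 0 0;0 0 0 0;0 0 0 0;0 0 0 0;0 0 0 0;0 0 0 0;0 0 0 0;0 0 0 0;0 0 0 0"
}}

```text
t: 16.72
eef_pos: [0.5221, 0.0043, 0.1973]
tool_rot: [0.0, 0.802, 0.598, 0.0]
contact_force: [0.7, 0.4, 3.2]
gripper_width: 0.225
```

```bash
python3 f.py
```

```text
[3.19 2.34 3.11 1.99 1.86] [ 0.5938 -0.0972  2.4952  0.5221  0.0043  0.1973] 16.9167 0.21966762988287064
```

Emit:
{"name": "drive_tool", "arguments": {
  "increments": "0 0 0 0;0 0 0 0;0 0 0 0;0 0 0 0;0 0 0 0;0 0 0 0;0 0 0 0;0 0 0 0;0 0 0 0;0 0 0 0;0 0 0 0;0 0 0 0"
}}

```text
t: 17.97
eef_pos: [0.522, 0.0044, 0.1972]
tool_rot: [-0.0, 0.802, 0.598, 0.0]
contact_force: [0.8, 0.4, 2.2]
gripper_width: 0.225
```

```bash
python3 f.py
```

```text
[2.22 2.22 3.08 2.6  2.49] [0.469  0.1142 2.5225 0.522  0.0043 0.1972] 18.1667 0.2246466815541949
```

Emit:
{"name": "drive_tool", "arguments": {
  "increments": "0 0 0.015 0;0 0 0.015 0;0 0 0.01 0;0 0 0.005 0;0 0 0 0;0 0 0 0;0 0 -0.015 0;0 0 -0.015 0;0 0 -0.008 0;0 0 -0.003 0;0 0 -0.002 0;0 0 -0.002 0"
}}

```text
t: 19.22
eef_pos: [0.5222, 0.0045, 0.1975]
tool_rot: [-0.0, 0.802, 0.598, 0.0]
contact_force: [-0.9, 0.5, 2.6]
gripper_width: 0.223
```

Emit:
{"name": "drive_tool", "arguments": {
  "increments": "0 0 0 0;0 0 0 0;0 0 0 0;0 0 0 0;0 0 0 0;0 0 0 0;0 0 0 0;0 0 0 0;0 0 0 0;0 0 0 0;0 0 0 0;0 0 0 0"
}}

```text
t: 20.22
eef_pos: [0.5221, 0.0043, 0.1972]
tool_rot: [0.0, 0.802, 0.598, 0.0]
contact_force: [-0.8, -0.6, 2.9]
gripper_width: 0.222
```

```bash
python3 f.py
```

```text
[2.92 2.23 3.24 3.   3.67] [-0.1076  0.0033  3.012   0.5221  0.0043  0.1972] 20.4167 0.2286911321916351
```

Emit:
{"name": "drive_tool", "arguments": {
  "increments": "0 0 0 0;0 0 0 0;0 0 0 0;0 0 0 0;0 0 0 0;0 0 0 0;0 0 0 0;0 0 0 0;0 0 0 0;0 0 0 0;0 0 0 0;0 0 0 0"
}}

```text
t: 21.47
eef_pos: [0.522, 0.0044, 0.1972]
tool_rot: [0.0, 0.802, 0.598, 0.0]
contact_force: [-0.6, 0.2, 3.1]
gripper_width: 0.222
```

```bash
python3 f.py
```

```text
[3.06 2.82 2.16 2.17 2.51] [-0.125  -0.016   2.544   0.522   0.0043  0.1972] 21.6667 0.23047132787290825
```

Emit:
{"name": "drive_tool", "arguments": {
  "increments": "0 0 0.015 0;0 0 0.025 0;0 0 0.03 0;0 0 0.0285 0;0 -0.02 0 0;0 -0.035 0 0;0 -0.035 0 0;-0.001 -0.035 0 0;-0.001 -0.035 0 0;-0.001 -0.035 0 0;0 -0.035 0 0;0 -0.035 0 0"
}}

```text
t: 22.72
eef_pos: [0.5183, -0.2623, 0.2951]
tool_rot: [-0.0, 0.802, 0.598, -0.0]
contact_force: [1.0, 0.4, -1.2]
gripper_width: 0.226
```

Emit:
{"name": "drive_tool", "arguments": {
  "increments": "0 -0.03 0 0;0 -0.0145 0 0;0 0 0 0;0 0 0 0;0 0 0 0;0 0 0 0;0 0 0 0"
}}

```text
t: 23.3
eef_pos: [0.5195, -0.3034, 0.2959]
tool_rot: [-0.0, 0.801, 0.599, 0.0]
contact_force: [-0.2, 0.2, -1.7]
gripper_width: 0.226
```

```bash
python3 - <<'E'
from h import *
im,c=snap('wrist','w6.png'); im2,c2=snap('scene','s6.png')
cv2.imwrite('pics/s6c.png',cv2.cvtColor(np.hstack([cv2.resize(im2[130:350,60:220],(400,550)),cv2.resize(im[150:370,240:400],(400,550))]),4))
print(bot.get_obs()['eef_pos'],bot.get_obs()['gripper_width'])
E
```

```text
[ 0.51931274 -0.30409458  0.29590534] 0.22456798694434316
```

View pics/s6c.png

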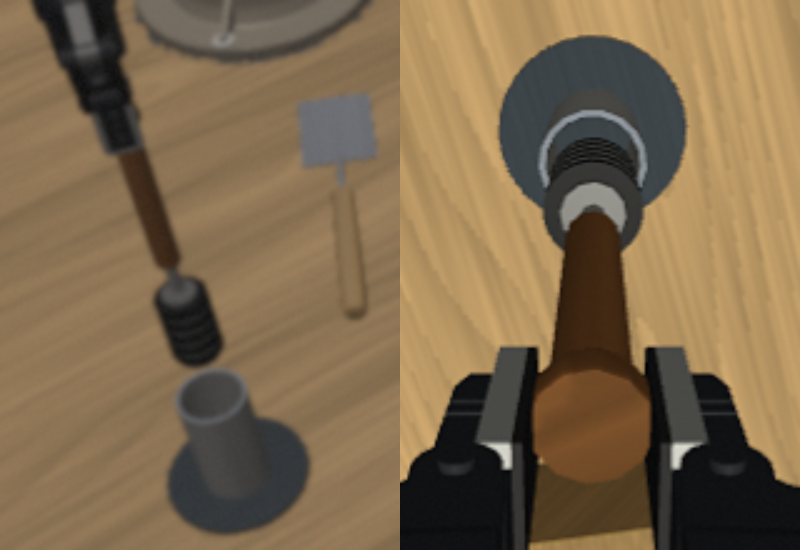

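The brush hangs the same as when it was lifted out, centred over the tube at (212,395) in the crop. Lowering it in: −0.110 first, then a gentle finish.

Emit:
{"name": "drive_tool", "arguments": {
  "increments": "0 0 -0.015 0;0 0 -0.02 0;0 0 -0.02 0;0 0 -0.02 0;0 0 -0.02 0;0 0 -0.015 0;0 0 0 0;0 0 0 0"
}}

```text
t: 24.07
eef_pos: [0.5188, -0.3047, 0.1854]
tool_rot: [-0.001, 0.801, 0.598, -0.0]
contact_force: [0.2, -1.2, -0.2]
gripper_width: 0.226
```

```bash
python3 f.py
```

```text
[-0.23 -0.33 -0.9  -1.19 -0.42] [ 0.3322 -0.3827 -0.6148  0.5196 -0.3052  0.1867] 24.2667 0.22272518352249482
```

Emit:
{"name": "drive_tool", "arguments": {
  "increments": "0 0 -0.005 0;0 0 -0.005 0;0 0 -0.004 0;0 0 0 0;0 0 0 0;0 0 0 0"
}}

```text
t: 24.82
eef_pos: [0.519, -0.3052, 0.1718]
tool_rot: [-0.0, 0.802, 0.598, -0.0]
contact_force: [-0.1, 0.0, -0.4]
gripper_width: 0.222
```

```bash
python3 f.py
```

```text
[-0.43  0.13  0.46  0.91  0.74] [ 0.0509  0.1033  0.3632  0.519  -0.3052  0.1718] 25.0167 0.22724708443076302
```

Emit:
{"name": "drive_tool", "arguments": {
  "increments": "0 0 0 0;0 0 0 0;0 0 0 0;0 0 0 0;0 0 0 0;0 0 0 0;0 0 0 0;0 0 0 0;0 0 0 0;0 0 0 0",
  "grip": 1
}}

```text
t: 25.9
eef_pos: [0.519, -0.3052, 0.1717]
tool_rot: [-0.0, 0.802, 0.598, 0.0]
contact_force: [0.0, -0.2, -0.1]
gripper_width: 1.001
```

Emit:
{"name": "drive_tool", "arguments": {
  "increments": "0 0 0.01 0;0 0 0.025 0;0 0 0.03 0;0 0 0.025 0;0 0 0.01 0;0 0 0 0;0 0 0 0;0 0 0 0;0 0 0 0"
}}

```text
t: 26.65
eef_pos: [0.518, -0.3048, 0.2698]
tool_rot: [-0.001, 0.802, 0.598, -0.001]
contact_force: [-0.1, 0.3, -0.2]
gripper_width: 0.997
```

```bash
python3 - <<'E'
from h import *
im,c=snap('wrist','w7.png'); im2,c2=snap('scene','s7.png')
cv2.imwrite('pics/s7c.png',cv2.cvtColor(np.hstack([cv2.resize(im2[130:350,60:220],(400,550)),cv2.resize(im[150:370,240:400],(400,550))]),4))
im,c=snap('top','t7.png')
hsv=cv2.cvtColor(im,cv2.COLOR_RGB2HSV)
m=cv2.inRange(hsv,(3,60,20),(14,255,130)); w=np.zeros_like(m); w[180:370,110:255]=255; m&=w
m=cv2.morphologyEx(m,cv2.MORPH_OPEN,np.ones((3,3)));k=max(cv2.findContours(m,0,2)[0],key=cv2.contourArea);r=cv2.minAreaRect(k)
print(r,np.array([onz(c,b,0.015) for b in cv2.boxPoints(r)]).round(4))
print(bot.get_obs()['eef_pos'],bot.get_obs()['gripper_width'])
E
```

```text
((195.5171661376953, 277.0340576171875), (115.86347198486328, 61.97404861450195), 81.67434692382812) [[0.6056 0.3766 0.015 ]
 [0.6257 0.2393 0.015 ]
 [0.3722 0.1969 0.015 ]
 [0.3526 0.3311 0.015 ]]
[ 0.5185246  -0.30497139  0.27051143] 0.9999438464213343
```

View pics/s7c.png

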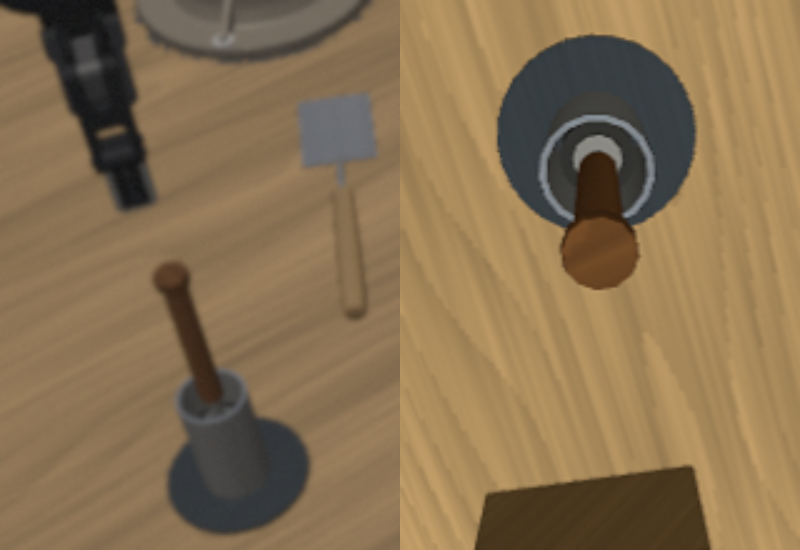

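View pics/t7.png

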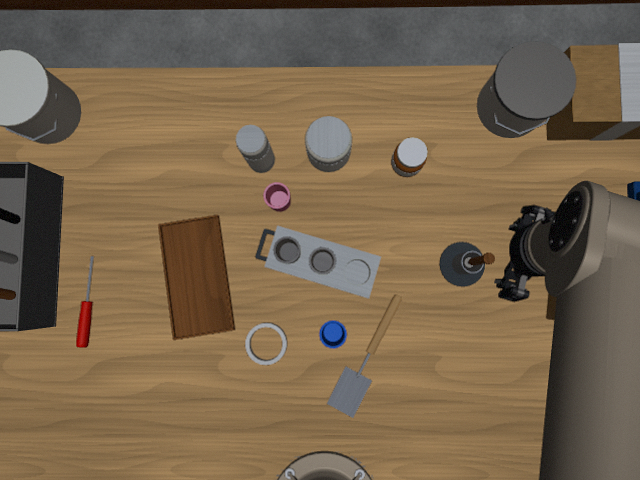

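Brush stands in its holder. The tray has been knocked: its centre is now about (0.489, 0.286), was (0.495, 0.3115). On to cup 1, at top pixel (288,250).

Emit:
{"name": "drive_tool", "arguments": {
  "increments": "0.002 0.02 -0.005 0;0.002 0.035 -0.005 0;0.002 0.038 -0.005 0;0.002 0.038 -0.005 0;0.002 0.038 -0.005 0;0.002 0.038 -0.005 0;0.002 0.038 -0.005 0;0.002 0.038 -0.005 0;0.002 0.038 -0.005 0;0.003 0.035 -0.005 0;0.003 0.02 -0.005 0;0.0015 0.008 -0.005 0"
}}

```text
t: 27.8
eef_pos: [0.5442, 0.0835, 0.2114]
tool_rot: [-0.001, 0.8, 0.6, 0.001]
contact_force: [0.8, -1.2, -0.4]
gripper_width: 1.001
```

Emit:
{"name": "drive_tool", "arguments": {
  "increments": "0 0 -0.02 0;0 0 -0.02 0;0 0 0 0;0 0 0 0;0 0 0 0"
}}

```text
t: 28.22
eef_pos: [0.545, 0.0781, 0.1724]
tool_rot: [0.0, 0.802, 0.597, 0.0]
contact_force: [0.2, 0.6, 0.9]
gripper_width: 0.998
```

```bash
python3 - <<'E'
from h import *
im,c=snap('wrist','w8.png')
print(bot.get_obs()['eef_pos'],bot.get_obs()['tool_rot'])
print(proj(c,[[.5445,.0795,.08],[.522,.005,.08]]))
E
```

```text
[0.54533134 0.07833022 0.17278956] [4.19091226e-04 8.01898961e-01 5.97459164e-01 6.53799999e-04]
[[315.84708719 242.86413756]
 [315.65992577 333.19968319]]
```

View pics/w8.png

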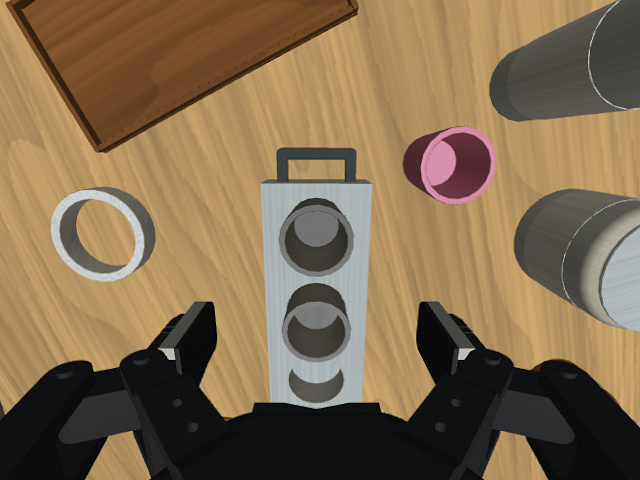

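```bash
python3 - <<'E'
from h import *
c=bot.calibration('wrist')
p=onz(c,(458,165),.072); d=p[:2]-[.5445,.0795]; print(p,d@[.958,-.285],d@[.285,.958])
E
```

```text
[0.66307498 0.1049     0.072     ] 0.10635583156486805 0.05812707041457418
```

Pink cup clears the fingers. Descending on cup 1.

Emit:
{"name": "drive_tool", "arguments": {
  "increments": "0 0 -0.02 0;0 0 -0.025 0;0 0 -0.025 0;0 0 -0.02 0;0 0 -0.012 0;0 0 -0.007 0;0 0 0 0;0 0 0 0"
}}

```text
t: 28.93
eef_pos: [0.5453, 0.079, 0.0636]
tool_rot: [0.0, 0.802, 0.598, 0.001]
contact_force: [-0.5, -1.1, 0.5]
gripper_width: 1.003
```

Emit:
{"name": "drive_tool", "arguments": {
  "increments": "0 0 0 0;0 0 0 0;0 0 0 0;0 0 0 0;0 0 0 0;0 0 0 0;0 0 0 0;0 0 0 0",
  "grip": 0,
  "squeeze": 70
}}

```text
t: 29.6
eef_pos: [0.5448, 0.0791, 0.0633]
tool_rot: [0.0, 0.801, 0.598, 0.0]
contact_force: [0.4, -0.1, -0.2]
gripper_width: 0.0
```

```bash
python3 f.py; python3 -c "
from h import *
snap('scene','s9.png')"
```

```text
[-0.17 -0.03 -0.23 -0.05  0.47] [-0.096  -0.1528 -0.0037  0.5448  0.0787  0.0629] 29.8 0.0007174584260807643
```

View pics/s9.png

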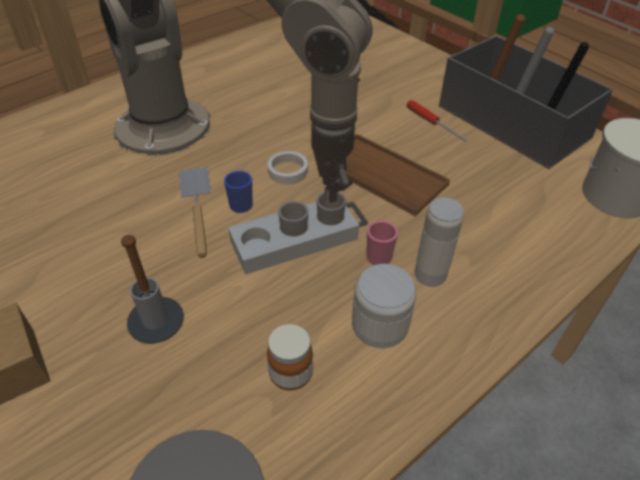

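```bash
python3 -c "
from h import *
im,c=snap('wrist','w9.png')
print(proj(c,[[.5445,.0795,.08]]))
b=cv2.imread('pics/s9.png');cv2.imwrite('pics/s9c.png',cv2.resize(b[140:250,270:400],(780,560),interpolation=2))"
```

```text
[[316.36285472 309.08065868]]
```

View pics/w9.png

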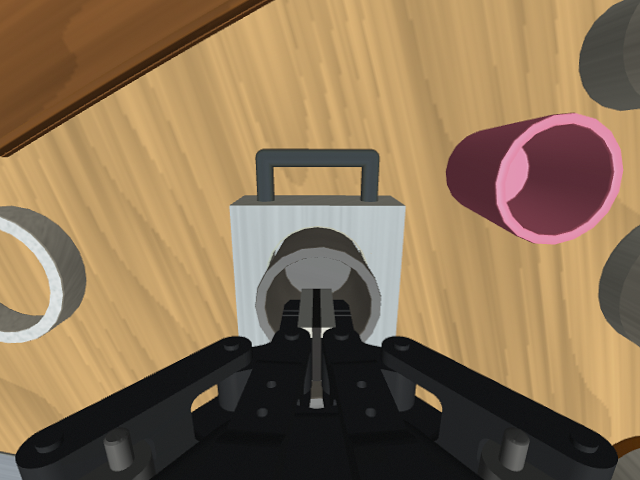

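View pics/s9c.png

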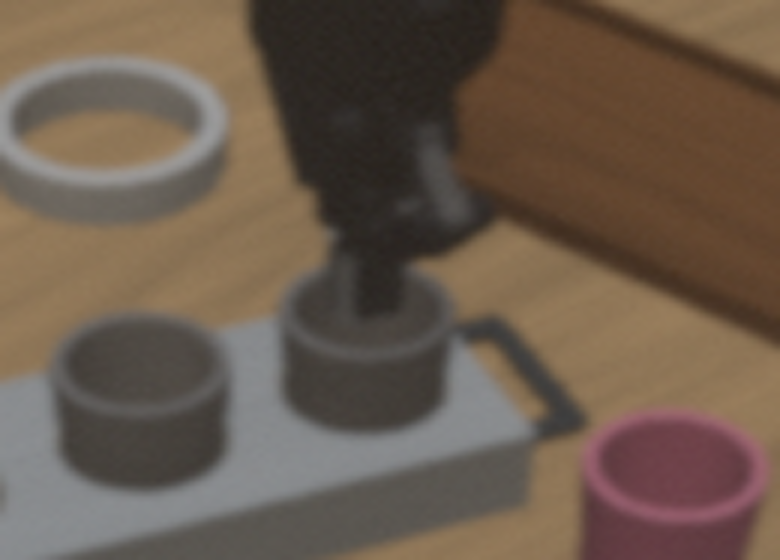

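```bash
python3 -c "
from h import *
o=bot.get_obs();c=bot.calibration('wrist');p=o['eef_pos'];print(o['t'],p)
x=np.array([.285,.958,0]);y=np.array([.958,-.285,0])
for dz in (.013,0.003,0,-.01,-.022):
  print(dz,proj(c,[p+x*.011+[0,0,dz],p-x*.011+[0,0,dz],p+x*.011+y*.0425+[0,0,dz],p+x*.011-y*.0425+[0,0,dz]]).round(0).tolist())
"
```

```text
29.95 [0.54458774 0.07867054 0.06253185]
0.013 [[317.0, 285.0], [317.0, 327.0], [409.0, 284.0], [225.0, 284.0]]
0.003 [[317.0, 277.0], [317.0, 317.0], [404.0, 277.0], [230.0, 277.0]]
0 [[317.0, 274.0], [317.0, 314.0], [403.0, 274.0], [232.0, 274.0]]
-0.01 [[317.0, 267.0], [317.0, 306.0], [398.0, 267.0], [236.0, 267.0]]
-0.022 [[317.0, 260.0], [317.0, 296.0], [393.0, 260.0], [241.0, 260.0]]
```

The picture shows the shut fingertips only at rim height (z≈0.08) while the TCP reads 0.063. The real tips sit about 40 mm higher than the stated overhang implies, so the fingers shut above the cup. That also explains the grip just at the brush knob. I raise, open, and go down 40 mm deeper while watching the force.

Emit:
{"name": "drive_tool", "arguments": {
  "increments": "0 0 0.015 0;0 0 0.015 0;0 0 0 0;0 0 0 0"
}}

```text
t: 30.28
eef_pos: [0.5452, 0.0789, 0.0932]
tool_rot: [0.0, 0.802, 0.598, 0.001]
contact_force: [-0.3, 0.1, -0.5]
gripper_width: 0.004
```

Emit:
{"name": "drive_tool", "arguments": {
  "increments": "0 0 0 0;0 0 0 0;0 0 0 0;0 0 0 0;0 0 0 0;0 0 0 0;0 0 0 0;0 0 0 0",
  "grip": 1
}}

```text
t: 30.95
eef_pos: [0.5445, 0.0788, 0.0927]
tool_rot: [-0.0, 0.802, 0.598, 0.0]
contact_force: [0.0, 0.1, 0.1]
gripper_width: 0.999
```

Emit:
{"name": "drive_tool", "arguments": {
  "increments": "0 0 -0.015 0;0 0 -0.015 0;0 0 -0.01 0;0 0 -0.01 0;0 0 -0.005 0;0 0 -0.005 0;0 0 0 0;0 0 0 0"
}}

```text
t: 31.62
eef_pos: [0.5447, 0.0789, 0.0328]
tool_rot: [0.0, 0.802, 0.598, 0.0]
contact_force: [-0.4, 0.2, -0.4]
gripper_width: 1.001
```

```bash
python3 f.py; python3 -c "
from h import *
im,c=snap('wrist','w10.png');im2,_=snap('scene','s10.png')
cv2.imwrite('pics/s10c.png',cv2.cvtColor(np.hstack([cv2.resize(im2[140:250,270:400],(400,338)),cv2.resize(im[200:400,200:440],(400,338))]),4))"
```

```text
[-0.43  0.52  0.24  0.68  0.19] [-0.0771 -0.0793  0.2395  0.5449  0.079   0.0331] 31.8167 0.9992343389901683
```

View pics/s10c.png

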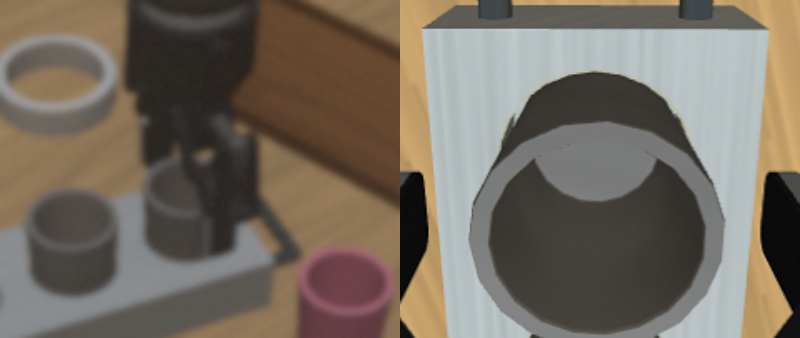

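```bash
python3 -c "
from h import *
c=bot.calibration('scene')
for z in (.02,.04,.05,.06,.07): print(z,((proj(c,[[.545+.958*.047,.079-.285*.047,z]])[0]-[270,140])*[400/130,338/110]).round(0))"
```

```text
0.02 [213. 298.]
0.04 [214. 275.]
0.05 [215. 264.]
0.06 [216. 252.]
0.07 [216. 240.]
```

Open tips are at z≈0.06 with no contact. I go 8 mm lower and close.

Emit:
{"name": "drive_tool", "arguments": {
  "increments": "0 0 -0.004 0;0 0 -0.004 0;0 0 0 0;0 0 0 0"
}}

```text
t: 32.3
eef_pos: [0.5441, 0.0788, 0.0242]
tool_rot: [-0.0, 0.802, 0.598, -0.0]
contact_force: [0.5, -0.2, 0.5]
gripper_width: 1.0
```

Emit:
{"name": "drive_tool", "arguments": {
  "increments": "0 0 0 0;0 0 0 0;0 0 0 0;0 0 0 0;0 0 0 0;0 0 0 0;0 0 0 0;0 0 0 0",
  "grip": 0,
  "squeeze": 70
}}

```text
t: 32.97
eef_pos: [0.5448, 0.0789, 0.0253]
tool_rot: [0.0, 0.802, 0.598, 0.0]
contact_force: [-0.9, 0.3, 5.3]
gripper_width: 0.66
```

```bash
python3 f.py
```

```text
[5.34 4.74 5.76 4.87 5.67] [-1.2645 -0.4139  5.2775  0.5449  0.079   0.0253] 33.1667 0.6641872997253849
```

Emit:
{"name": "drive_tool", "arguments": {
  "increments": "0 0 0.005 0;0 0 0.01 0;0 0 0.01 0;0 0 0.015 0;0 0 0.02 0;0 0 0.02 0;0 0 0.01 0;0 0 0 0;0 0 0 0;0 0 0 0"
}}

```text
t: 34.05
eef_pos: [0.5438, 0.0784, 0.1139]
tool_rot: [-0.0, 0.802, 0.598, -0.001]
contact_force: [0.1, -0.3, -3.2]
gripper_width: 0.661
```

```bash
python3 f.py; python3 -c "
from h import *
im,c=snap('wrist','w11.png');im2,_=snap('scene','s11.png')
cv2.imwrite('pics/s11c.png',cv2.cvtColor(np.hstack([cv2.resize(im2[110:250,250:410],(400,350)),cv2.resize(im[:,0:640],(400,350))]),4))
im,c=snap('top','t11.png')
hsv=cv2.cvtColor(im,cv2.COLOR_RGB2HSV)
m=cv2.inRange(hsv,(3,60,20),(14,255,130)); w=np.zeros_like(m); w[180:370,110:255]=255; m&=w
m=cv2.morphologyEx(m,cv2.MORPH_OPEN,np.ones((3,3)));k=max(cv2.findContours(m,0,2)[0],key=cv2.contourArea);r=cv2.minAreaRect(k)
print(r,np.array([onz(c,b,0.015) for b in cv2.boxPoints(r)]).round(4))
"
```

```text
[-3.19 -2.37 -2.17 -2.1  -2.97] [-0.2118 -0.0872 -2.5594  0.5437  0.0786  0.1136] 34.25 0.6599016206671507
((195.73800659179688, 276.5349426269531), (117.42745208740234, 61.7204475402832), 82.40535736083984) [[0.6096 0.3747 0.015 ]
 [0.6279 0.2376 0.015 ]
 [0.3705 0.1979 0.015 ]
 [0.3526 0.3319 0.015 ]]
```

View pics/s11c.png

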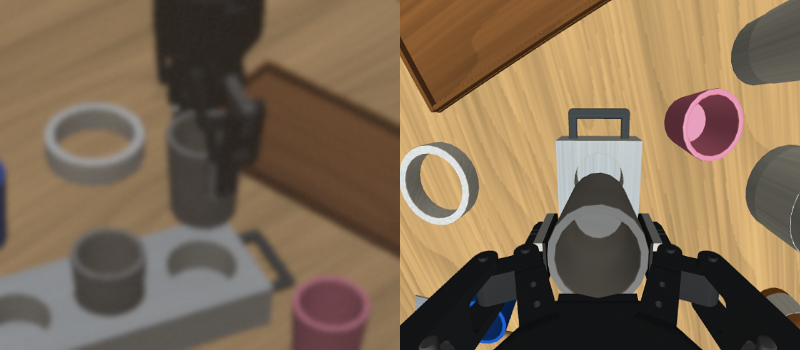

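Cup 1 is held upright; force about 2.6 N. Carrying it to (0.543, 0.294).

Emit:
{"name": "drive_tool", "arguments": {
  "increments": "0 0.01 0 0;0 0.02 0 0;0 0.025 0 0;0 0.03 0 0;0 0.03 0 0;0 0.03 0 0;0 0.025 0 0;-0.001 0.02 0 0;0 0.015 0 0;0 0.01 0 0;0 0 0 0;0 0 0 0"
}}

```text
t: 35.45
eef_pos: [0.5435, 0.2934, 0.1145]
tool_rot: [0.0, 0.802, 0.598, -0.0]
contact_force: [0.7, -1.0, -2.4]
gripper_width: 0.659
```

Emit:
{"name": "drive_tool", "arguments": {
  "increments": "0 0 -0.02 0;0 0 -0.02 0;0 0 -0.02 0;0 0 -0.015 0;0 0 -0.008 0;0 0 -0.004 0;0 0 0 0;0 0 0 0;0 0 0 0"
}}

```text
t: 36.2
eef_pos: [0.5443, 0.2941, 0.0288]
tool_rot: [0.0, 0.802, 0.598, 0.001]
contact_force: [0.1, 1.0, -3.0]
gripper_width: 0.66
```

```bash
python3 f.py; python3 -c "
from h import *
im,c=snap('wrist','w12.png');im2,_=snap('scene','s12.png')
cv2.imwrite('pics/s12c.png',cv2.cvtColor(np.hstack([cv2.resize(im2[70:230,320:480],(400,400)),cv2.resize(im,(400,400))]),4))
"
```

```text
[-2.97 -1.53 -2.27 -2.33 -2.08] [-0.0299  0.358  -2.2358  0.5441  0.2941  0.0287] 36.4 0.6612771206010682
```

View pics/s12c.png

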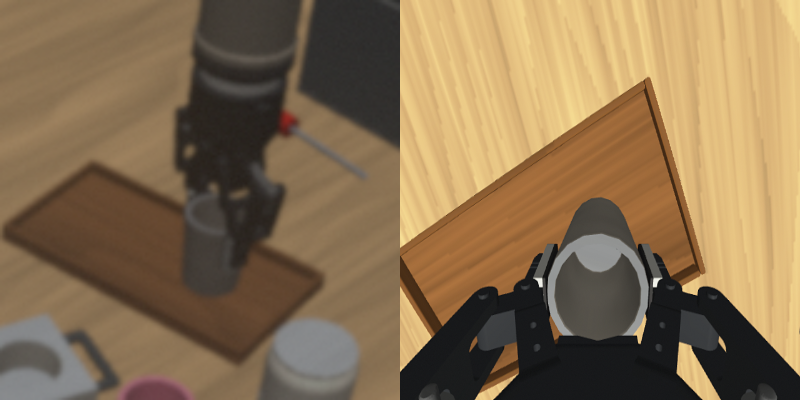

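Emit:
{"name": "drive_tool", "arguments": {
  "increments": "0 0 -0.002 0;0 0 -0.002 0;0 0 -0.002 0;0 0 0 0;0 0 0 0"
}}

```text
t: 36.97
eef_pos: [0.5437, 0.2941, 0.0224]
tool_rot: [0.0, 0.802, 0.598, 0.0]
contact_force: [-1.9, -0.9, 5.1]
gripper_width: 0.659
```

```bash
python3 f.py
```

```text
[5.06 5.7  5.28 5.24 4.96] [-1.824  -1.2027  5.2478  0.5437  0.2941  0.0224] 37.1667 0.6570612795491652
```

On the floor (+5 N). Releasing.

Emit:
{"name": "drive_tool", "arguments": {
  "increments": "0 0 0 0;0 0 0 0;0 0 0 0;0 0 0 0;0 0 0 0;0 0 0 0;0 0 0 0",
  "grip": 1
}}

```text
t: 37.8
eef_pos: [0.5435, 0.2938, 0.0216]
tool_rot: [0.0, 0.802, 0.598, -0.0]
contact_force: [-0.0, 0.0, 0.7]
gripper_width: 0.999
```

Emit:
{"name": "drive_tool", "arguments": {
  "increments": "0 0 0.01 0;0 0 0.02 0;0 0 0.03 0;0 0 0.03 0;0 0 0.02 0;0 0 0.01 0;0 0 0 0"
}}

```text
t: 38.38
eef_pos: [0.5449, 0.2948, 0.1448]
tool_rot: [0.0, 0.802, 0.598, 0.002]
contact_force: [-0.8, -0.1, -0.4]
gripper_width: 1.0
```

Emit:
{"name": "drive_tool", "arguments": {
  "increments": "-0.001 -0.015 0 0;-0.002 -0.03 0 0;-0.002 -0.035 0 0;-0.002 -0.035 0 0;-0.002 -0.035 0 0;-0.002 -0.035 0 0;-0.002 -0.035 0 0;-0.003 -0.03 0 0;-0.003 -0.025 0 0;-0.0025 -0.0145 0 0;0 0 0 0;0 0 0 0"
}}

```text
t: 39.38
eef_pos: [0.5205, 0.0027, 0.1402]
tool_rot: [-0.001, 0.802, 0.597, -0.001]
contact_force: [-1.3, 0.7, 0.6]
gripper_width: 0.997
```

```bash
python3 f.py; python3 -c "
from h import *
im,c=snap('wrist','w13.png');im2,_=snap('scene','s13.png')
print(proj(c,[[.522,.005,.08]]))
cv2.imwrite('pics/s13c.png',cv2.cvtColor(np.hstack([cv2.resize(im2[70:260,220:480],(400,292)),cv2.resize(im,(400,292))]),4))
"
```

```text
[ 0.6   0.22  0.54 -0.35  0.81] [-0.4564  0.531   0.3631  0.5213  0.0047  0.1409] 39.5833 0.9982320267810176
[[317.58027256 257.87984231]]
```

View pics/s13c.png

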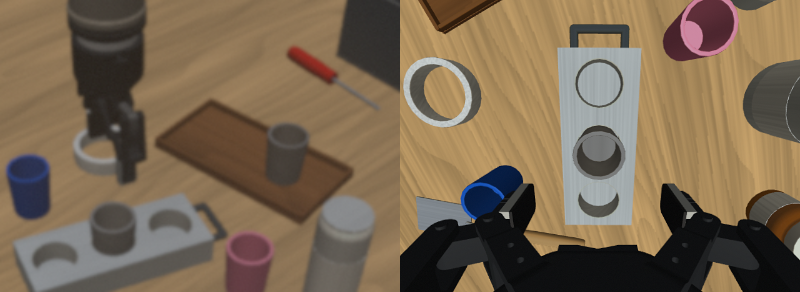

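Cup 1 stands in the tray. Cup 2's rim is at (318,255) in the wrist view, where it was predicted. Descending.

Emit:
{"name": "drive_tool", "arguments": {
  "increments": "0 0 -0.02 0;0 0 -0.025 0;0 0 -0.025 0;0 0 -0.02 0;0 0 -0.012 0;0 0 -0.01 0;0 0 -0.005 0;0 0 0 0;0 0 0 0"
}}

```text
t: 40.48
eef_pos: [0.5226, 0.0045, 0.0253]
tool_rot: [0.0, 0.801, 0.598, 0.0]
contact_force: [-0.7, -0.9, -0.0]
gripper_width: 0.997
```

Emit:
{"name": "drive_tool", "arguments": {
  "increments": "0 0 0 0;0 0 0 0;0 0 0 0;0 0 0 0;0 0 0 0;0 0 0 0;0 0 0 0;0 0 0 0",
  "grip": 0,
  "squeeze": 70
}}

```text
t: 41.15
eef_pos: [0.5229, 0.0043, 0.0262]
tool_rot: [0.001, 0.802, 0.598, 0.001]
contact_force: [-1.6, -1.3, 8.9]
gripper_width: 0.655
```

```bash
python3 f.py
```

```text
[8.93 9.41 8.76 9.92 9.44] [-1.9171e+00 -7.2410e-01  9.2928e+00  5.2290e-01  4.3000e-03  2.6200e-02] 41.35 0.6595745368764209
```

Emit:
{"name": "drive_tool", "arguments": {
  "increments": "0 0 0.005 0;0 0 0.01 0;0 0 0.01 0;0 0 0.015 0;0 0 0.02 0;0 0 0.02 0;0 0 0.01 0;0 0 0 0;0 0 0 0;0 0 0 0"
}}

```text
t: 42.23
eef_pos: [0.5212, 0.0041, 0.1139]
tool_rot: [-0.0, 0.802, 0.598, -0.001]
contact_force: [-0.4, 0.2, -2.8]
gripper_width: 0.658
```

```bash
python3 f.py; python3 -c "
from h import *
im,c=snap('wrist','w14.png');im2,_=snap('scene','s14.png')
cv2.imwrite('pics/s14c.png',cv2.cvtColor(np.hstack([cv2.resize(im2[70:260,220:480],(400,292)),cv2.resize(im,(400,292))]),4))
im,c=snap('top','t14.png')
hsv=cv2.cvtColor(im,cv2.COLOR_RGB2HSV)
m=cv2.inRange(hsv,(3,60,20),(14,255,130)); w=np.zeros_like(m); w[180:370,110:255]=255; m&=w
m=cv2.morphologyEx(m,cv2.MORPH_OPEN,np.ones((3,3)));k=max(cv2.findContours(m,0,2)[0],key=cv2.contourArea);r=cv2.minAreaRect(k)
print(r,np.array([onz(c,b,0.015) for b in cv2.boxPoints(r)]).round(4))
"
```

```text
[-2.82 -3.2  -2.8  -3.05 -2.52] [-0.0385  0.1053 -2.8772  0.5212  0.0042  0.1137] 42.4333 0.6585296240682539
((195.82308959960938, 276.8153991699219), (117.09810638427734, 61.38207244873047), 82.05652618408203) [[0.6081 0.3748 0.015 ]
 [0.6272 0.2386 0.015 ]
 [0.3707 0.1974 0.015 ]
 [0.3521 0.3305 0.015 ]]
```

View pics/s14c.png

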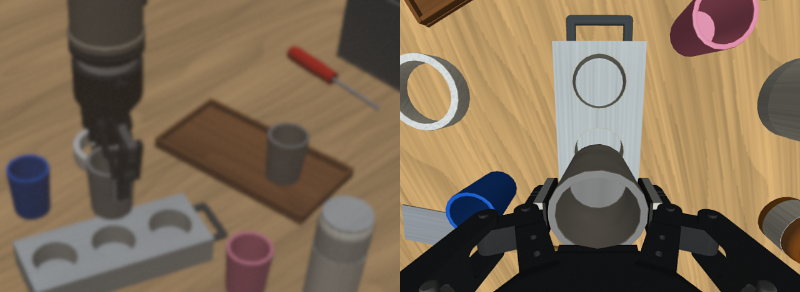

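View pics/t14.png

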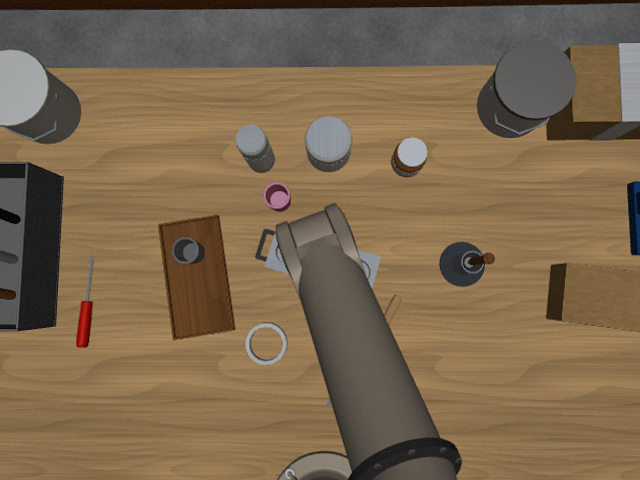

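Cup 2 is held upright, and the tray and cup 1 haven't moved. Carrying it to (0.435, 0.277).

Emit:
{"name": "drive_tool", "arguments": {
  "increments": "-0.003 0.01 0 0;-0.006 0.02 0 0;-0.009 0.027 0 0;-0.01 0.03 0 0;-0.01 0.03 0 0;-0.01 0.03 0 0;-0.01 0.03 0 0;-0.009 0.03 0 0;-0.008 0.027 0 0;-0.006 0.02 0 0;-0.004 0.012 0 0;-0.002 0.006 0 0"
}}

```text
t: 43.63
eef_pos: [0.4333, 0.2796, 0.115]
tool_rot: [-0.001, 0.8, 0.6, 0.0]
contact_force: [0.5, 0.2, -2.7]
gripper_width: 0.659
```

Emit:
{"name": "drive_tool", "arguments": {
  "increments": "0 0 0 0;0 0 -0.02 0;0 0 -0.02 0;0 0 -0.02 0;0 0 -0.015 0;0 0 -0.008 0;0 0 -0.004 0;0 0 0 0;0 0 0 0;0 0 0 0"
}}

```text
t: 44.47
eef_pos: [0.4358, 0.2766, 0.0286]
tool_rot: [0.0, 0.802, 0.598, 0.001]
contact_force: [0.4, 0.7, -3.0]
gripper_width: 0.661
```

```bash
python3 f.py; python3 -c "
from h import *
im,c=snap('wrist','w15.png');im2,_=snap('scene','s15.png')
cv2.imwrite('pics/s15c.png',cv2.cvtColor(np.hstack([cv2.resize(im2[70:230,300:480],(400,356)),cv2.resize(im,(400,356))]),4))
"
```

```text
[-2.97 -3.21 -2.76 -2.49 -2.57] [-0.2158  0.4688 -2.8     0.4356  0.2766  0.0285] 44.6667 0.6548868691419233
```

View pics/s15c.png

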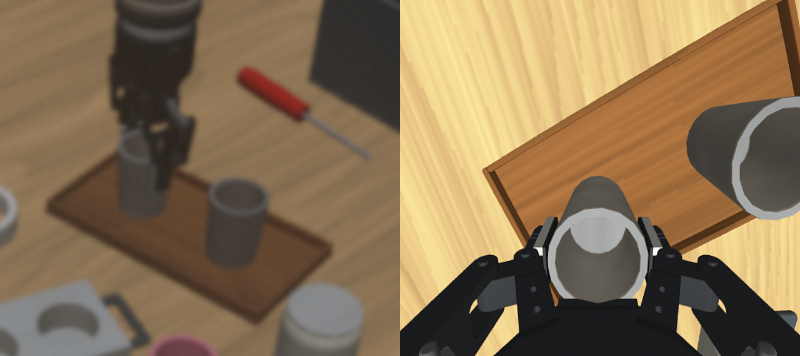

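Emit:
{"name": "drive_tool", "arguments": {
  "increments": "0 0 -0.002 0;0 0 -0.002 0;0 0 -0.001 0;0 0 0 0;0 0 0 0"
}}

```text
t: 45.23
eef_pos: [0.4351, 0.2764, 0.0232]
tool_rot: [0.0, 0.802, 0.598, 0.0]
contact_force: [-2.3, -2.5, 6.1]
gripper_width: 0.657
```

```bash
python3 f.py
```

```text
[6.06 6.78 5.58 6.93 6.81] [-2.2158 -1.7752  6.4333  0.4351  0.2764  0.0232] 45.4333 0.6610334908029406
```

Emit:
{"name": "drive_tool", "arguments": {
  "increments": "0 0 0 0;0 0 0 0;0 0 0 0;0 0 0 0;0 0 0 0;0 0 0 0;0 0 0 0",
  "grip": 1
}}

```text
t: 46.07
eef_pos: [0.435, 0.2764, 0.0227]
tool_rot: [-0.0, 0.802, 0.598, -0.0]
contact_force: [-0.9, -0.1, -0.9]
gripper_width: 0.999
```

Emit:
{"name": "drive_tool", "arguments": {
  "increments": "0 0 0.01 0;0 0 0.02 0;0 0 0.03 0;0 0 0.035 0;0 0 0.035 0;0 0 0.03 0;0 0 0.02 0;0 0 0.02 0;0 0 0 0;0 0 0 0"
}}

```text
t: 46.9
eef_pos: [0.4355, 0.2768, 0.2243]
tool_rot: [0.0, 0.802, 0.598, 0.001]
contact_force: [-0.7, -0.7, 0.1]
gripper_width: 0.999
```

Emit:
{"name": "drive_tool", "arguments": {
  "increments": "0.005 -0.03 0 0;0.005 -0.04 0 0;0.005 -0.04 0 0;0.005 -0.04 0 0;0.005 -0.04 0 0;0.005 -0.03 0 0;0.005 -0.02 0 0;0 0 0 0;0 0 0 0"
}}

```text
t: 47.65
eef_pos: [0.4693, 0.0351, 0.2217]
tool_rot: [-0.001, 0.802, 0.597, -0.001]
contact_force: [-0.2, 0.5, -0.0]
gripper_width: 1.001
```

```bash
python3 -c "
from h import *
im,c=snap('top','t16.png');im2,c2=snap('scene','s16.png');im3,c3=snap('wrist','w16.png')
cv2.imwrite('pics/s16c.png',cv2.cvtColor(np.hstack([cv2.resize(im2[70:350,100:500],(457,320)),cv2.resize(im[205:345,145:245],(229,320))]),4))
hsv=cv2.cvtColor(im,cv2.COLOR_RGB2HSV)
m=cv2.inRange(hsv,(3,60,20),(14,255,130)); w=np.zeros_like(m); w[180:370,110:255]=255; m&=w
m=cv2.morphologyEx(m,cv2.MORPH_OPEN,np.ones((3,3)));k=max(cv2.findContours(m,0,2)[0],key=cv2.contourArea);r=cv2.minAreaRect(k)
print(r,np.array([onz(c,b,0.015) for b in cv2.boxPoints(r)]).round(4))
"
```

```text
((195.6560516357422, 276.98687744140625), (116.73307800292969, 61.65882873535156), 82.01067352294922) [[0.6072 0.3754 0.015 ]
 [0.6265 0.2387 0.015 ]
 [0.3709 0.1974 0.015 ]
 [0.3521 0.3311 0.015 ]]
```

View pics/s16c.png

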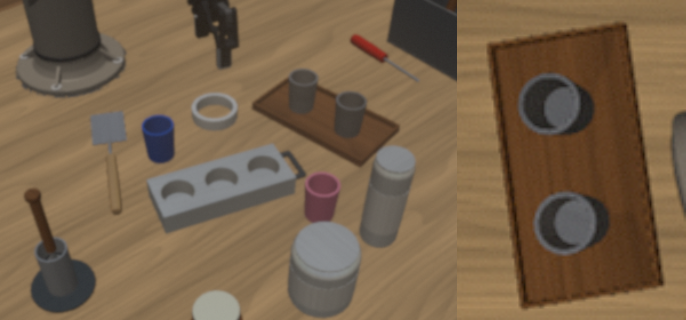

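View pics/t16.png

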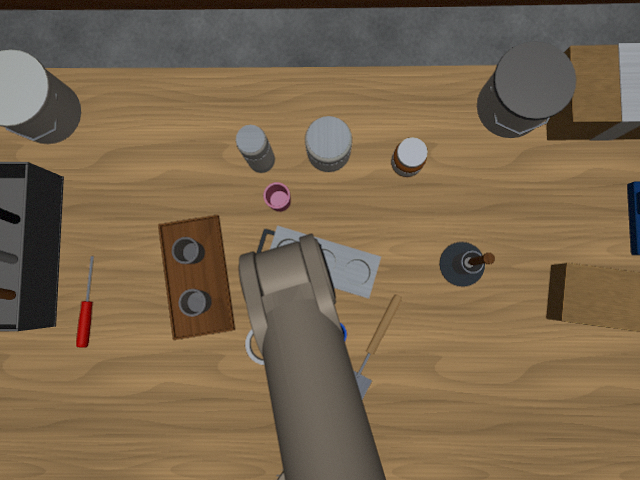

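```bash
python3 -c "
from h import *
c=bot.calibration('top')
ctr=np.array([.489,.2857]);x=np.array([.988,.155]);x/=np.linalg.norm(x);y=np.array([-x[1],x[0]])
for uv in [(186,250.5),(193.5,302.6)]:
  p=onz(c,uv,.077);d=p[:2]-ctr;print(p,d@x,d@y)
print(bot.hand_in())"
```

```text
[0.54178534 0.29107918 0.077     ] 0.052981209018748684 -0.002866852744458862
[0.43286866 0.27231277 0.077     ] -0.05752792237332832 -0.004525842072904861
the job is handed in; nothing more can be done
None
```

I scrubbed both cups that were in the mould, put the brush back in its holder, and stood the cups upright side by side in the tray. The job is handed in; the interface reports no verdict.

- **Cups present:** there were two, in the cavity nearest the handle and in the middle one. The third cavity was empty.
- **Scrubbing:** each cup got a press of a little over 2 s at about 3.5–4 N, a lift to the rim, and a second press of the same length. The middle cup's floor felt about 13 mm higher than the first's, which fits the 14 mm difference between the two step limits.
- **Final checks:** in the last pictures the cups sit at tray x ≈ +53 and −58 mm and y ≈ −3 and −5 mm, inside the limits of ±108 and ±46 mm. The brush stands in its holder. The can, tin, jar and the blue and pink look-alikes were never touched, and the gripper was clear of everything at hand-in. The run took about 48 s of the 210 s.
- **Tray moved:** the tray was knocked about 25 mm aside mid-run. I measured it again and placed the cups by its new position.
- **Fingertips disagreed with the stated overhang:** in the pictures they stand about 40 mm farther back than `bot.finger_overhang` implies. My first grasp of the first cup therefore closed on nothing at rim height, without disturbing it, and I redid it deeper. The brush had been gripped at its knob for the same reason, but it held steady.

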